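Ready the movement for oiling

TASK

On the black rubber mat two watch movements lie side by side under clear dust covers. First stand the red oil pot upright on the mat, midway between the two covers and in line with them, and let go of it; then take the cover with the green knob by its knob and lift it straight up off its movement. Hold it level and still above that movement, its rim about 12 cm above the mat, for two seconds, and finish while still holding it there; disturb nothing else: not the movements, the blue-knobbed cover or the other things on the bench.

Things in the scene. Friction and masses are not known exactly. Their poses are not given: they have to be found in the camera images.
- green_cover: The dust cover to be lifted: of clear plastic, an upside-down cup: outside diameter 84, wall 3, its top face 54 above its rim, and on the centre of the top a solid round opaque green knob, diameter 26, 32 tall (knob from 54 to 86 above the rim). Loose, about 120 g, standing on the mat over a movement. Origin: centre of its open lower rim; z along the knob. It may stand at either end of the mat.
- blue_cover: The other dust cover, to be left alone: of clear plastic, an upside-down cup: outside diameter 84, wall 3, its top face 54 above its rim, and on the centre of the top a solid round opaque blue knob, diameter 26, 32 tall (knob from 54 to 86 above the rim). Loose, about 120 g, standing on the mat over a movement. Origin: centre of its open lower rim; z along the knob. It stands at the other end of the mat.
- oil_pot: Closed oil pot: red cylinder, diameter 36, 30 tall, with a round red lid (diameter 37, from 30 to 36 above its foot) and a small steel lid button (diameter 10) up to 40. Loose, about 90 g, starts on the bench to the right (-y) of the mat. Origin: centre of its underside; z up.
- mat_middle (a point): Centre of the top face of the black rubber work mat (160 x 360 x 3, fixed to the bench, top face 3 above the bench). It is the point midway between the two covers, which stand 115 to either side of it along the mat's long axis. The frame's x is the mat's short direction (away from the robot), y the long direction (towards the robot's left), z up.
- movement_left: Watch movement on its black round holder (holder diameter 44, 8 tall, brass movement diameter 30 on it, 16 tall in all), loose, about 90 g, under whichever cover stands at the left (+y) end of the mat. Origin: centre of its underside.
- movement_right: The same kind of movement, under the cover at the right (-y) end of the mat. Origin: centre of its underside.
- jar: Bystander: amber jar with a black cap, diameter 44, 60 tall. Origin: centre of its underside.
- loupe: Bystander: black eye loupe, waisted, diameter 34, 32 tall. Origin: centre of its underside.
- weight: Bystander: brass cylinder, diameter 36, 30 tall. Origin: centre of its underside.
- cleaning_block: Bystander: orange block 45 x 30 x 22. Origin: centre of its underside.
- screwdriver: Bystander: screwdriver with a yellow handle, 140 long, lying on the bench at the right. Origin: on its underside; it lies along its x.
There are look-alikes about, which are no part of the job. Several things have the shape of the oil_pot; the one meant has the colours described above. What is shaped like the green_cover but turquoise is not meant.

How it is judged:
On the way, in this order (a step that is already met when the one before it is completed fails the run):
1. the oil pot stands upright and released on the mat, midway between the covers, while the green-knobbed cover is still in place (horizontal distance between oil_pot and mat_middle below 0.018 m and angle between oil_pot's own z axis and vertical below 0.1 rad and height (world z) of oil_pot below 0.008 m and contact force between the fingers and oil_pot below 0.1 N and linear speed of oil_pot below 0.02 m/s and distance of green_cover from where it was at the start of the episode below 0.01 m), for 0.2 s.
2. the green-knobbed cover is held level and still above its movement, rim 8 to 18 cm above the mat, for a second (height (world z) of green_cover between 0.083 and 0.183 m and angle between green_cover's own z axis and vertical below 0.1 rad and linear speed of green_cover below 0.02 m/s and angular speed of green_cover below 0.15 rad/s and (horizontal distance between green_cover and movement_left below 0.03 m or horizontal distance between green_cover and movement_right below 0.03 m) and horizontal distance between green_cover and blue_cover above 0.15 m and contact force between the fingers and green_cover above 1 N and contact force between green_cover and blue_cover below 0.1 N and contact force between green_cover and oil_pot below 0.1 N), for 1 s.
At the end, for the whole second after the job is handed in: Pot upright, released, on the mat within 18 mm of midway; green-knobbed cover in the fingers, rim 80-180 mm above the mat, within 30 mm of over its movement, level to 0.1 rad, still (20 mm/s); blue cover within 15, movements 10, other things 20 mm of their starts (all of step 2 and horizontal distance between oil_pot and mat_middle below 0.018 m and angle between oil_pot's own z axis and vertical below 0.1 rad and height (world z) of oil_pot below 0.008 m and contact force between the fingers and oil_pot below 0.1 N and linear speed of oil_pot below 0.02 m/s and distance of blue_cover from where it was at the start of the episode below 0.015 m and distance of each of movement_left, movement_right from where it was at the start of the episode below 0.01 m and distance of each of jar, loupe, weight, cleaning_block, screwdriver from where it was at the start of the episode below 0.02 m); the arm keeps its last pose, push and grip.
It fails at once if a movement under its cover was disturbed (distance of any of movement_left, movement_right from where it was at the start of the episode above 0.01 m).
It fails at once if the blue-knobbed cover was disturbed (distance of blue_cover from where it was at the start of the episode above 0.015 m).
It fails at once if another thing on the bench was disturbed (distance of any of jar, loupe, weight, cleaning_block, screwdriver from where it was at the start of the episode above 0.02 m).
It fails at once if the oil pot was tipped over (angle between oil_pot's own z axis and vertical above 0.6 rad).
It also fails if it takes over 53 s, if anything falls off the work surface, if the arm or the gripper's body presses on something with over 40 N, if the wrist force passes 120 N, or if a joint passes its speed limit or range.

ROBOT

A 6-joint arm with a two-finger parallel gripper is mounted at the origin on the work surface. World frame = base frame: x ahead of the robot, y to its left, z up, the work surface at z = 0. Lengths are in m, angles in rad, forces in N, time in s.
With the tool pointing down it reaches from about 0.325 to 0.875 m from the base axis. Payload 4.4 kg.
Tool frame: the origin (TCP) lies midway between the tips of the shut fingers; the grasp point (between the pads) lies behind it (env.grip_depth is the z of the grasp point in the tool frame, in m); z points along the fingers, y is the line along which they close (so a half turn about z gives the same grasp; the last joint's range is limited). The gripper opens to 85 mm and grips with 20 to 120 N. Pads are 22 mm wide; open, the fingers measure 114 mm over their backs; the gripper's body (76 mm by 85 mm) begins 54 mm behind the grasp point. The pads swing forward as they close: fully open they stand 13 mm farther back than shut.
Start: joints at [1.165, 0.207, 1.542, -0, 1.393, -0.15], TCP at [0.145, 0.556, 0.231] pointing down, gripper open.
Joint ranges: [-2.73, 2.73], [-0.86, 2.22], [0.23, 2.46], [-1.11, 4.25], [0.08, 2.63], [-2.82, 2.82]. Speed limits (rad/s): [2.79, 2.79, 3.14, 3.14, 3.14, 3.14].

INTERFACE

Orientations are given as a 3x3 rotation matrix whose columns are the frame's x, y, z axes.
In Python, from bench import env gives the robot as it stands.
- The arm moves only by the tool carry_out, never from a script. Its argument "plan" is a list of rows, each an object with "claw": the finger opening in m, from 0 to 0.0854; "offset": the shift along the world's x, y, z in m, a list of three; "roll": the turn about the world's z in rad. A call has 1 to 5 rows; each row shifts and turns the commanded pose from where the row before left it; what a row does not reach is not made up. A row lasts 1/10 s, in which the tool goes at most 50 mm and 8.59 degrees, less where a joint would pass 70% of its speed; a pose out of reach is approached as far as the arm can. A call is refused whole if a number of a shift passes 0.05 or a number of a turn 0.15, either way. A call with a gripper value outside its range is refused whole. The fingers move at their own pace and stop on an object; the grip force is fixed at half the most. Time passes only in rows, so rows that do not move let the fingers close. It gives the time, the measured TCP pose, the force, the opening and the grip force at its end, in the units of the state.
- env.get_state(): the state, without advancing time (a new reading comes with each control period).
- env.snapshot(name): name is "scene" or "top" or "wrist"; returns (picture, depth): 400x640x3 uint8, red, green, blue; 400x640 float32, m along the optical axis (not along the pixel's ray), 0 where there is no reading.
- env.camera_info(name): a dict with "intrinsics" (3x3 intrinsics, pixels), "extrinsics" (4x4, takes a point from camera to world coordinates); the wrist camera has in their place "mount" (4x4, takes a point from camera to tool coordinates, whose origin is the TCP and whose axes are the flange's). Camera axes: x right, y up, looking along -z (the intrinsics and any distortion apply to the point x, -y, -z); pixel columns grow to the right and rows downward; lengths in m; the calibration is good to about 2 mm. A picture is of the moment at which its call begins: read the wrist's pose just before it. camera_info takes no time and is no camera call.
- env.close_job(): hands the job in; it is judged then, once.
Trained networks look in the newest picture that a camera, given by its name, has taken for a name from the list of things; names that differ only in an ending like _2 or _b are one class to them, and where a whole thing is asked for, a point or a joint stands for the part that bears it (a point fixed in the world has none). Each returns a list of dicts, best first, with "p" (0 to 1); they miss things now and then, are a little off and sometimes report something else, mostly with a low value. They report only what shows in the picture. A call takes as long as a camera call. They do not tell look-alikes from the thing itself.
- env.look_for(camera, name): "at" ([column, row] in pixels, amid what is visible of it).
- env.pinpoint(camera, name): "at" ([column, row] in pixels: a listed point, or the origin of a listed thing).
The state is a dict: "time_s": time; "joint_pos": joint angles; "joint_velocities": joint speeds; "effort": joint torques, N m; "ee_pos": TCP position; "eef_rot": TCP orientation; "ft_force": force on the tool from outside, world axes, zero at the start; "moment": the same for the moment, N m; "gripper_width": opening from 0.0 (shut) to 1.0 (fully open); "gripper_force": force on a finger pad.
Only numpy, scipy, OpenCV 4.12 (cv2) and the standard library are available. Lean on these libraries where they do the work, as an engineer would, in place of code of your own. Each camera call takes 0.05 s, during which the arm holds its last target. There are 200 camera calls.

## Working session

There is one attempt and no reset: what is moved stays moved. The work goes in short steps, Python scripts to look and compute and a tool call to move; the robot and the scene stay as the last step left them, time stands still between calls to the robot, and variables do not carry over. Pictures are saved under pics/ and viewed, at most 10 in all, crops included, and the job is handed in when it is done.

Besides the shell and the picture viewer there is one more tool, called after "Emit:" in YAML: its name, and indented under it one key for each argument. carry_out: Moves the arm, as the interface text tells. Its arguments: {"type":"object","properties":{"plan":{"type":"array"}},"required":["plan"]}

```bash
mkdir -p pics; cat > h.py <<'E'
import numpy as np, cv2
from bench import env
def save(n,p): cv2.imwrite(p,cv2.cvtColor(n,cv2.COLOR_RGB2BGR))
def cam(name,st=None):
    c=env.camera_info(name); K=np.array(c["intrinsics"])
    if "extrinsics" in c: T=np.array(c["extrinsics"])
    else:
        st=st or env.get_state(); W=np.eye(4); W[:3,:3]=st["eef_rot"]; W[:3,3]=st["ee_pos"]; T=W@np.array(c["mount"])
    return K,T
def ray(K,T,px):
    d=np.linalg.inv(K)@[px[0],px[1],1]; return T[:3,3],T[:3,:3]@[d[0],-d[1],-d[2]]
def at_z(K,T,px,z):
    o,d=ray(K,T,px); return o+d*(z-o[2])/d[2]
def at_d(K,T,px,dep):
    o,d=ray(K,T,px); return o+d*dep
E
python3 - <<'E'
from h import *
print({k:v for k,v in env.camera_info("top").items()}.keys(), env.grip_depth)
for c in("scene","top"):
    im,d=env.snapshot(c); save(im,f"pics/{c}.png"); np.save(f"{c}.npy",d); K,T=cam(c)
    for n in("oil_pot","green_cover","blue_cover","mat_middle"):
        for r in env.look_for(c,n)[:5] if n!="mat_middle" else env.pinpoint(c,n)[:2]:
            u,v=r["at"]; z=d[min(int(v),399),min(int(u),639)]
            print(c,n,round(r["p"],2),np.round(r["at"]),np.round(at_d(K,T,(u,v),z),3),im[int(v),int(u)])
E
```

```text
dict_keys(['intrinsics', 'extrinsics']) -0.0187
scene oil_pot 0.72 [250. 167.] [ 0.474 -0.256  0.037] [132  39  32]
scene oil_pot 0.62 [236. 152.] [ 0.421 -0.318  0.036] [78 44 96]
scene green_cover 0.78 [317. 182.] [ 0.507 -0.06   0.058] [120 120 117]
scene blue_cover 0.94 [407. 191.] [0.488 0.169 0.057] [120 120 118]
scene blue_cover 0.46 [316. 180.] [ 0.504 -0.065  0.058] [122 122 120]
scene mat_middle 0.73 [364. 195.] [0.471 0.059 0.   ] [38 34 30]
top oil_pot 0.71 [446. 266.] [ 0.404 -0.323  0.042] [117 108 106]
top oil_pot 0.55 [420. 241.] [ 0.466 -0.26   0.037] [151  35  23]
top green_cover 0.86 [341. 232.] [ 0.481 -0.059  0.089] [ 44 107  50]
top green_cover 0.55 [340. 162.] [ 0.655 -0.052  0.087] [ 45 106  47]
top blue_cover 0.66 [250. 237.] [0.463 0.162 0.091] [ 45  74 134]
top mat_middle 0.65 [298. 236.] [0.47  0.053 0.007] [39 31 28]
```

View pics/top.png

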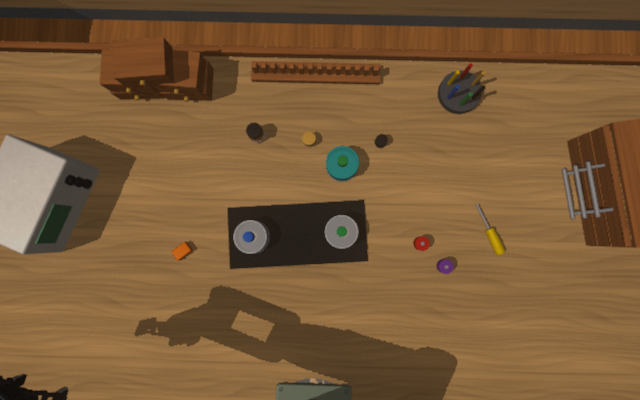

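View pics/scene.png

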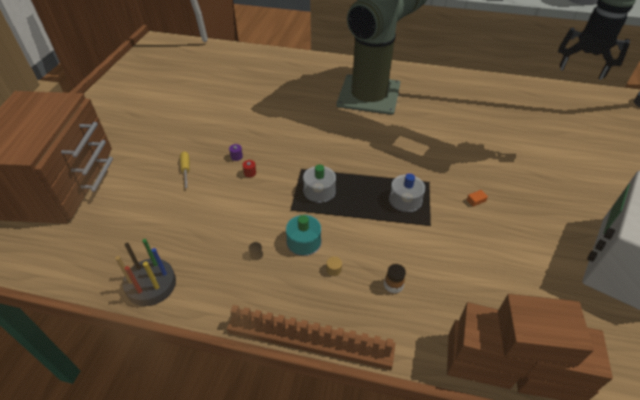

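In the top picture:

| Candidate | Pixel | Verdict |
|---|---|---|
| Pot, red | (422,243) | the one meant |
| Pot, purple | (446,267) | look-alike |
| Brass weight | (309,138) | bystander |
| Clear cover with green knob, on the mat | (341,232) | the one meant |
| Turquoise cover with green knob | (342,162) | look-alike |
| Clear cover with blue knob | (249,237) | leave alone |

I'll check the choice in a close crop and measure by colour.

```bash
python3 - <<'E'
from h import *
im=cv2.cvtColor(cv2.imread("pics/top.png"),cv2.COLOR_BGR2RGB); K,T=cam("top")
save(cv2.resize(im[145:285,220:470],None,fx=3,fy=3,interpolation=cv2.INTER_CUBIC),"pics/crop.png")
hsv=cv2.cvtColor(im,cv2.COLOR_RGB2HSV).astype(int);H,S,V=hsv.transpose(2,0,1)
def blob(m,c,r):
    ys,xs=np.nonzero(m); k=np.hypot(xs-c[0],ys-c[1])<r; return np.array([xs[k].mean(),ys[k].mean()]),k.sum()
for n,m,c,r,z in(("pot",((H<5)|(H>174))&(S>170),(422,243),14,.036),("green",(H>45)&(H<75)&(S>100),(341,232),12,.089),("blue",(H>100)&(H<125)&(S>100),(249,237),12,.089)):
    p,k=blob(m,c,r); print(n,p.round(1),k,at_z(K,T,p,z).round(4))
m=((V<60)).astype(np.uint8); m[:195]=0;m[275:]=0;m[:,:220]=0;m[:,375:]=0
cs=max(cv2.findContours(m,0,2)[0],key=cv2.contourArea); b=cv2.boxPoints(cv2.minAreaRect(cs))
print([at_z(K,T,p,.003).round(3) for p in b], at_z(K,T,b.mean(0),.003))
s=env.get_state(); print(s["time_s"],np.round(s["eef_rot"],3).tolist(),s["gripper_width"])
E
```

```text
pot [421.4 243. ] 133 [ 0.4604 -0.263   0.036 ]
green [341.4 231.1] 74 [ 0.4843 -0.0591  0.089 ]
blue [247.9 236.5] 84 [0.4648 0.1685 0.089 ]
[array([0.538, 0.242, 0.003]), array([ 0.569, -0.117,  0.003]), array([ 0.412, -0.13 ,  0.003]), array([0.38 , 0.226, 0.003])] [0.47437804 0.05496752 0.003     ]
0.5 [[-0.967, 0.253, -0.0], [0.253, 0.967, -0.0], [0.0, -0.0, -1.0]] 0.9976166191543147
```

View pics/crop.png

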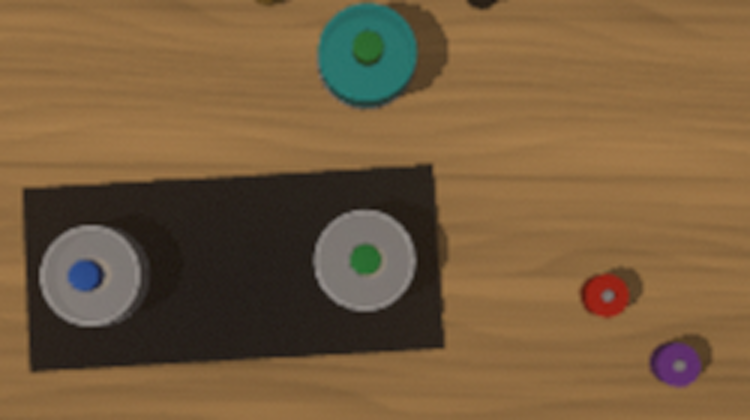

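The crop confirms the red pot at crop (605,296) and the clear cover with the green knob at (365,259). The turquoise cover at (367,50) and the purple pot at (678,365) are left out. The knobs measure 0.228 m apart (230 mm expected) and the midpoint matches the mat centre at (0.4745, 0.055). The mat's yaw is about +0.085. Moving over the pot now.

Emit:
carry_out:
  plan:
    - {"claw": 0.085, "offset": [0.035, -0.03, 0], "roll": -0.13}
    - {"claw": 0.085, "offset": [0.035, -0.03, 0], "roll": -0.13}
    - {"claw": 0.085, "offset": [0.035, -0.03, 0], "roll": -0.13}
    - {"claw": 0.085, "offset": [0.035, -0.03, 0], "roll": -0.13}
    - {"claw": 0.085, "offset": [0.035, -0.03, 0], "roll": -0.13}

```text
time_s: 1.0
ee_pos: [0.3216, 0.4051, 0.2316]
eef_rot: [[-0.613, 0.79, 0.001], [0.79, 0.613, 0.001], [0.0, 0.001, -1.0]]
ft_force: [1.0, 0.6, -0.3]
gripper_width: 0.996
gripper_force: 0.0
```

Emit:
carry_out:
  plan:
    - {"claw": 0.085, "offset": [0.03, -0.04, 0], "roll": -0.115}
    - {"claw": 0.085, "offset": [0.03, -0.04, 0], "roll": -0.115}
    - {"claw": 0.085, "offset": [0.03, -0.04, 0], "roll": -0.115}
    - {"claw": 0.085, "offset": [0.03, -0.04, 0], "roll": -0.115}
    - {"claw": 0.085, "offset": [0.03, -0.04, 0], "roll": -0.115}

```text
time_s: 1.5
ee_pos: [0.4715, 0.2045, 0.2317]
eef_rot: [[-0.085, 0.996, 0.001], [0.996, 0.085, 0.0], [0.0, 0.001, -1.0]]
ft_force: [-0.1, 1.2, 0.4]
gripper_width: 0.996
gripper_force: 0.0
```

Emit:
carry_out:
  plan:
    - {"claw": 0.085, "offset": [0, -0.046, 0], "roll": 0}
    - {"claw": 0.085, "offset": [0, -0.046, 0], "roll": 0}
    - {"claw": 0.085, "offset": [0, -0.046, 0], "roll": 0}
    - {"claw": 0.085, "offset": [0, -0.046, 0], "roll": 0}
    - {"claw": 0.085, "offset": [0, -0.046, 0], "roll": 0}

```text
time_s: 2.0
ee_pos: [0.4703, -0.0255, 0.2316]
eef_rot: [[-0.09, 0.996, 0.001], [0.996, 0.09, -0.0], [-0.0, 0.001, -1.0]]
ft_force: [0.8, 0.4, -0.4]
gripper_width: 0.994
gripper_force: 0.0
```

Emit:
carry_out:
  plan:
    - {"claw": 0.085, "offset": [0, -0.046, 0], "roll": 0}
    - {"claw": 0.085, "offset": [0, -0.046, 0], "roll": 0}
    - {"claw": 0.085, "offset": [0, -0.046, 0], "roll": 0}
    - {"claw": 0.085, "offset": [0, -0.04, 0], "roll": 0}
    - {"claw": 0.085, "offset": [0, -0.03, 0], "roll": 0}

```text
time_s: 2.5
ee_pos: [0.4702, -0.2345, 0.2315]
eef_rot: [[-0.088, 0.996, 0.001], [0.996, 0.088, -0.001], [-0.001, 0.0, -1.0]]
ft_force: [-0.0, 0.8, 1.1]
gripper_width: 0.996
gripper_force: 0.0
```

```bash
cat >> h.py <<'E'
def wrist_blob(lo,hi,z,smin,path,near,r=0.03):
    st=env.get_state(); im,d=env.snapshot("wrist"); save(im,path); K,T=cam("wrist",st)
    H,S,V=cv2.cvtColor(im,cv2.COLOR_RGB2HSV).astype(int).transpose(2,0,1)
    m=((((H-lo)%180)<=((hi-lo)%180))&(S>smin)&(V>40)).astype(np.uint8)
    n,l,s,c=cv2.connectedComponentsWithStats(m)
    for i in range(1,n):
        if s[i,4]>150: 
            dd=d[l==i]; print("blob",s[i].tolist(),c[i].round(1),at_z(K,T,c[i],z).round(4),"meddepth pt",at_d(K,T,c[i],np.median(dd[dd>0]) if (dd>0).any() else 0).round(4))
    print("tcp",np.round(st["ee_pos"],4),"t",st["time_s"])
E
python3 - <<'E'
from h import *
wrist_blob(172,6,.036,150,"pics/w1.png",None)
E
```

```text
blob [296, 180, 29, 34, 689] [310.2 196.4] [ 0.4607 -0.2605  0.036 ] meddepth pt [ 0.4607 -0.2611  0.0342]
blob [604, 286, 36, 25, 167] [622. 298.] [ 0.9156 -0.3723  0.036 ] meddepth pt [ 0.8899 -0.3602  0.0552]
tcp [ 0.4702 -0.2345  0.2315] t 2.5
```

View pics/w1.png

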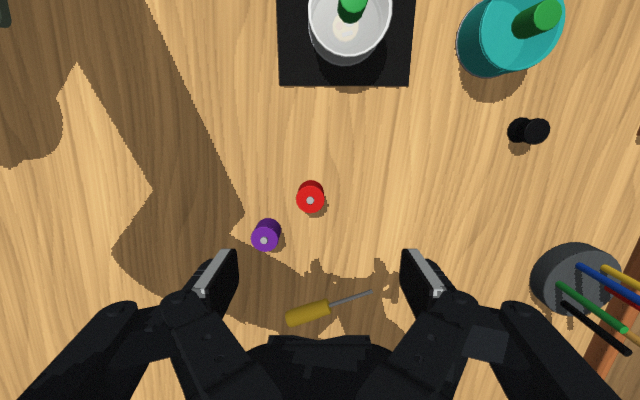

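Wrist picture: the red lid is centred at (310,200), the purple one is at (264,240), and the screwdriver lies farther off at (330,305). The pot is at (0.461, -0.263), in agreement with the top camera. Descending.

Emit:
carry_out:
  plan:
    - {"claw": 0.085, "offset": [-0.009, -0.0285, 0], "roll": 0}
    - {"claw": 0.085, "offset": [0, 0, -0.045], "roll": 0}
    - {"claw": 0.085, "offset": [0, 0, -0.045], "roll": 0}
    - {"claw": 0.085, "offset": [0, 0, -0.045], "roll": 0}
    - {"claw": 0.085, "offset": [0, 0, -0.03], "roll": 0}

```text
time_s: 3.05
ee_pos: [0.4598, -0.2588, 0.0632]
eef_rot: [[-0.09, 0.996, -0.003], [0.996, 0.09, 0.003], [0.003, -0.003, -1.0]]
ft_force: [0.2, 0.9, -0.2]
gripper_width: 0.993
gripper_force: 0.0
```

Emit:
carry_out:
  plan:
    - {"claw": 0.085, "offset": [0, 0, -0.02], "roll": 0}
    - {"claw": 0.085, "offset": [0, 0, -0.02], "roll": 0}
    - {"claw": 0.085, "offset": [0, 0, -0.014], "roll": 0}
    - {"claw": 0.085, "offset": [0, 0, -0.005], "roll": 0}
    - {"claw": 0.085, "offset": [0, 0, 0], "roll": 0}

```text
time_s: 3.55
ee_pos: [0.4613, -0.2599, 0.0069]
eef_rot: [[-0.09, 0.996, -0.001], [0.996, 0.09, 0.001], [0.001, -0.001, -1.0]]
ft_force: [-0.1, -0.7, -0.2]
gripper_width: 0.992
gripper_force: 0.0
```

Emit:
carry_out:
  plan:
    - {"claw": 0.03, "offset": [0, 0, 0], "roll": 0}
    - {"claw": 0.03, "offset": [0, 0, 0], "roll": 0}
    - {"claw": 0.03, "offset": [0, 0, 0], "roll": 0}
    - {"claw": 0.03, "offset": [0, 0, 0], "roll": 0}
    - {"claw": 0.03, "offset": [0, 0, 0], "roll": 0}

```text
time_s: 4.05
ee_pos: [0.4623, -0.2609, 0.0084]
eef_rot: [[-0.09, 0.996, 0.002], [0.996, 0.09, -0.001], [-0.001, 0.002, -1.0]]
ft_force: [-0.6, 0.4, 5.9]
gripper_width: 0.405
gripper_force: 59.8
```

Emit:
carry_out:
  plan:
    - {"claw": 0.03, "offset": [0, 0, 0.02], "roll": 0}
    - {"claw": 0.03, "offset": [0, 0, 0.045], "roll": 0}
    - {"claw": 0.03, "offset": [0, 0, 0.045], "roll": 0}
    - {"claw": 0.03, "offset": [0, 0, 0.045], "roll": 0}
    - {"claw": 0.03, "offset": [0, 0, 0.035], "roll": 0}

```text
time_s: 4.55
ee_pos: [0.4618, -0.2604, 0.1999]
eef_rot: [[-0.09, 0.996, 0.002], [0.996, 0.09, -0.001], [-0.002, 0.002, -1.0]]
ft_force: [-0.5, -0.2, -1.2]
gripper_width: 0.401
gripper_force: 60.0
```

Emit:
carry_out:
  plan:
    - {"claw": 0.03, "offset": [0, 0.02, 0], "roll": 0}
    - {"claw": 0.03, "offset": [0.003, 0.035, 0], "roll": 0}
    - {"claw": 0.03, "offset": [0.003, 0.035, 0], "roll": 0}
    - {"claw": 0.03, "offset": [0.003, 0.035, 0], "roll": 0}
    - {"claw": 0.03, "offset": [0.003, 0.035, 0], "roll": 0}

```text
time_s: 5.05
ee_pos: [0.4728, -0.0987, 0.1967]
eef_rot: [[-0.089, 0.996, -0.001], [0.996, 0.089, 0.0], [0.001, -0.001, -1.0]]
ft_force: [0.6, -0.6, -1.2]
gripper_width: 0.408
gripper_force: 60.0
```

Emit:
carry_out:
  plan:
    - {"claw": 0.03, "offset": [0, 0.035, 0], "roll": 0}
    - {"claw": 0.03, "offset": [0, 0.035, 0], "roll": 0}
    - {"claw": 0.03, "offset": [0, 0.035, 0], "roll": 0}
    - {"claw": 0.03, "offset": [0, 0.03, 0], "roll": 0}
    - {"claw": 0.03, "offset": [0, 0.015, 0], "roll": 0}

```text
time_s: 5.55
ee_pos: [0.4725, 0.0522, 0.1966]
eef_rot: [[-0.092, 0.996, -0.001], [0.996, 0.092, 0.001], [0.001, -0.001, -1.0]]
ft_force: [0.8, 0.1, -0.6]
gripper_width: 0.411
gripper_force: 60.0
```

```bash
python3 - <<'E'
from h import *
st=env.get_state()
im,d=env.snapshot("wrist"); save(im,"pics/w2.png"); K,T=cam("wrist",st)
print(st["ee_pos"],st["gripper_width"],st["gripper_force"],st["time_s"])
H,S,V=cv2.cvtColor(im,cv2.COLOR_RGB2HSV).astype(int).transpose(2,0,1)
def b(m,z,n):
    k,l,s,c=cv2.connectedComponentsWithStats(m.astype(np.uint8))
    for i in range(1,k):
        if s[i,4]>150: print(n,s[i].tolist(),c[i].round(1),at_z(K,T,c[i],z).round(4))
b(((H<6)|(H>172))&(S>150)&(V>40),st["ee_pos"][2]+.028,"red")
b((H>45)&(H<75)&(S>120)&(V>40),.089,"green")
b((H>100)&(H<125)&(S>120)&(V>40),.089,"blue")
env.snapshot("top");K,T=cam("top");
for r in env.pinpoint("top","mat_middle")[:1]: print(r["at"],at_z(K,T,r["at"],.003))
E
```

```text
[0.47249174 0.05217927 0.19664266] 0.4110890865675218 59.971528351306915 5.55
red [282, 225, 75, 93, 5101] [318.8 271.5] [0.4712 0.0569 0.2246]
green [459, 282, 36, 34, 664] [476.7 297.6] [ 0.6471 -0.042   0.089 ]
blue [309, 43, 31, 37, 881] [324.2  60.4] [0.4651 0.1688 0.089 ]
```

View pics/w2.png

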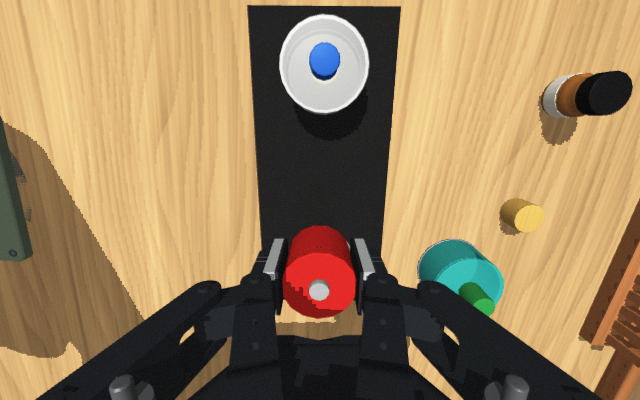

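The pot is held upright with its lid at about (319,288), so it sits at roughly (0.471, 0.049). The blue cover is at (0.465, 0.169), unmoved. I'll shift (+0.003, +0.005) and lower.

Emit:
carry_out:
  plan:
    - {"claw": 0.03, "offset": [0.003, 0.005, 0], "roll": 0}
    - {"claw": 0.03, "offset": [0, 0, -0.045], "roll": 0}
    - {"claw": 0.03, "offset": [0, 0, -0.045], "roll": 0}
    - {"claw": 0.03, "offset": [0, 0, -0.04], "roll": 0}
    - {"claw": 0.03, "offset": [0, 0, -0.025], "roll": 0}

```text
time_s: 6.2
ee_pos: [0.4744, 0.0539, 0.0391]
eef_rot: [[-0.088, 0.996, -0.005], [0.996, 0.088, 0.0], [0.001, -0.005, -1.0]]
ft_force: [0.4, 0.5, 0.1]
gripper_width: 0.408
gripper_force: 60.0
```

Emit:
carry_out:
  plan:
    - {"claw": 0.03, "offset": [0, 0, -0.015], "roll": 0}
    - {"claw": 0.03, "offset": [0, 0, -0.008], "roll": 0}
    - {"claw": 0.03, "offset": [0, 0, -0.004], "roll": 0}
    - {"claw": 0.03, "offset": [0, 0, -0.002], "roll": 0}
    - {"claw": 0.03, "offset": [0, 0, 0], "roll": 0}

```text
time_s: 6.7
ee_pos: [0.4774, 0.0546, 0.014]
eef_rot: [[-0.09, 0.996, 0.002], [0.996, 0.09, -0.0], [-0.0, 0.002, -1.0]]
ft_force: [-0.3, 0.5, -0.2]
gripper_width: 0.408
gripper_force: 60.0
```

Emit:
carry_out:
  plan:
    - {"claw": 0.03, "offset": [0, 0, -0.001], "roll": 0}
    - {"claw": 0.03, "offset": [0, 0, -0.001], "roll": 0}
    - {"claw": 0.03, "offset": [0, 0, 0], "roll": 0}
    - {"claw": 0.03, "offset": [0, 0, 0], "roll": 0}

```text
time_s: 7.1
ee_pos: [0.4766, 0.0548, 0.0115]
eef_rot: [[-0.09, 0.996, 0.0], [0.996, 0.09, -0.0], [-0.0, 0.0, -1.0]]
ft_force: [-1.0, -0.2, -0.7]
gripper_width: 0.412
gripper_force: 60.0
```

Emit:
carry_out:
  plan:
    - {"claw": 0.03, "offset": [0, 0, -0.001], "roll": 0}
    - {"claw": 0.03, "offset": [0, 0, 0], "roll": 0}
    - {"claw": 0.03, "offset": [0, 0, 0], "roll": 0}

```text
time_s: 7.4
ee_pos: [0.4767, 0.0548, 0.0114]
eef_rot: [[-0.09, 0.996, 0.0], [0.996, 0.09, -0.0], [-0.0, 0.0, -1.0]]
ft_force: [-3.9, -0.1, 7.9]
gripper_width: 0.412
gripper_force: 61.1
```

The force shows contact. Releasing and rising.

Emit:
carry_out:
  plan:
    - {"claw": 0.05, "offset": [0, 0, 0], "roll": 0}
    - {"claw": 0.07, "offset": [0, 0, 0], "roll": 0}
    - {"claw": 0.08, "offset": [0, 0, 0], "roll": 0}
    - {"claw": 0.08, "offset": [0, 0, 0], "roll": 0}
    - {"claw": 0.08, "offset": [0, 0, 0.005], "roll": 0}

```text
time_s: 7.9
ee_pos: [0.4757, 0.0548, 0.0147]
eef_rot: [[-0.09, 0.996, -0.002], [0.996, 0.09, 0.0], [0.0, -0.002, -1.0]]
ft_force: [-0.9, -0.2, 0.3]
gripper_width: 0.941
gripper_force: 0.0
```

Emit:
carry_out:
  plan:
    - {"claw": 0.08, "offset": [0, 0, 0.03], "roll": 0}
    - {"claw": 0.08, "offset": [0, 0, 0.045], "roll": 0}
    - {"claw": 0.08, "offset": [0, 0, 0.045], "roll": 0}
    - {"claw": 0.08, "offset": [0, 0, 0.045], "roll": 0}
    - {"claw": 0.08, "offset": [0, 0, 0.045], "roll": 0}

```text
time_s: 8.4
ee_pos: [0.4761, 0.0548, 0.2275]
eef_rot: [[-0.09, 0.996, 0.001], [0.996, 0.09, -0.0], [-0.0, 0.001, -1.0]]
ft_force: [0.7, 0.2, 0.4]
gripper_width: 0.938
gripper_force: 0.0
```

Emit:
carry_out:
  plan:
    - {"claw": 0.08, "offset": [0, -0.03, 0], "roll": 0}
    - {"claw": 0.08, "offset": [0, -0.03, 0], "roll": 0}
    - {"claw": 0.08, "offset": [0, -0.03, 0], "roll": 0}
    - {"claw": 0.08, "offset": [0, 0, 0], "roll": 0}

```text
time_s: 8.8
ee_pos: [0.4766, -0.038, 0.2258]
eef_rot: [[-0.086, 0.996, 0.001], [0.996, 0.086, -0.002], [-0.002, 0.001, -1.0]]
ft_force: [-0.3, 0.5, 0.4]
gripper_width: 0.938
gripper_force: 0.0
```

```bash
python3 - <<'E'
from h import *
st=env.get_state()
im,d=env.snapshot("wrist"); save(im,"pics/w3.png"); K,T=cam("wrist",st)
print(st["ee_pos"],st["gripper_width"],st["time_s"])
def b(im,K,T,lo,hi,z,n,mn):
    H,S,V=cv2.cvtColor(im,cv2.COLOR_RGB2HSV).astype(int).transpose(2,0,1)
    k,l,s,c=cv2.connectedComponentsWithStats(((((H-lo)%180)<=((hi-lo)%180))&(S>110)&(V>40)).astype(np.uint8))
    for i in range(1,k):
        if s[i,4]>mn: print(n,s[i].tolist(),c[i].round(1),at_z(K,T,c[i],z).round(4))
b(im,K,T,172,6,.036,"red",150);b(im,K,T,45,75,.089,"green",150);b(im,K,T,100,125,.089,"blue",150)
E
```

```text
[ 0.47658046 -0.03797675  0.22583546] 0.9384437172793868 8.8
red [310, 83, 34, 36, 881] [326.  100.1] [0.4763 0.0517 0.036 ]
green [314, 191, 23, 29, 537] [325.  205.2] [ 0.4839 -0.0548  0.089 ]
green [462, 200, 36, 30, 727] [479.6 214.4] [ 0.6492 -0.0511  0.089 ]
```

View pics/w3.png

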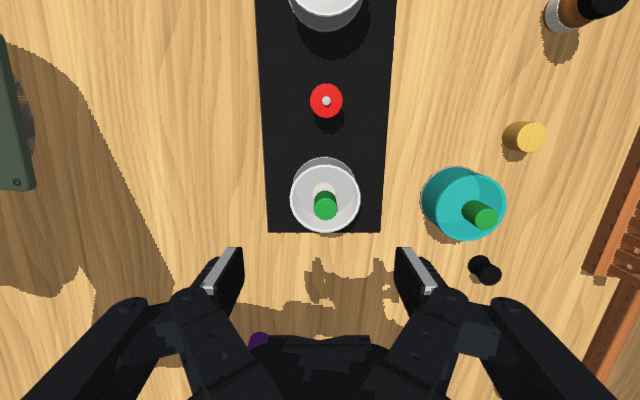

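The pot stands upright at (326,100), which is (0.476, 0.052), within about 4 mm of midway. The green knob's top is at (325,208), which is (0.484, -0.059). The turquoise one at (480,214) is left alone. Descending onto the knob.

Emit:
carry_out:
  plan:
    - {"claw": 0.08, "offset": [0.0075, -0.021, 0], "roll": 0}
    - {"claw": 0.08, "offset": [0, 0, -0.04], "roll": 0}
    - {"claw": 0.08, "offset": [0, 0, -0.04], "roll": 0}
    - {"claw": 0.08, "offset": [0, 0, -0.03], "roll": 0}
    - {"claw": 0.08, "offset": [0, 0, -0.02], "roll": 0}

```text
time_s: 9.35
ee_pos: [0.482, -0.0546, 0.0926]
eef_rot: [[-0.091, 0.996, -0.004], [0.996, 0.091, 0.002], [0.002, -0.004, -1.0]]
ft_force: [-0.1, 0.1, -0.2]
gripper_width: 0.938
gripper_force: 0.0
```

Emit:
carry_out:
  plan:
    - {"claw": 0.08, "offset": [0, 0, -0.015], "roll": 0}
    - {"claw": 0.08, "offset": [0, 0, -0.01], "roll": 0}
    - {"claw": 0.08, "offset": [0, 0, -0.007], "roll": 0}
    - {"claw": 0.08, "offset": [0, 0, 0], "roll": 0}
    - {"claw": 0.05, "offset": [0, 0, 0], "roll": 0}

```text
time_s: 9.85
ee_pos: [0.4846, -0.0562, 0.0639]
eef_rot: [[-0.09, 0.996, 0.001], [0.996, 0.09, -0.0], [-0.0, 0.001, -1.0]]
ft_force: [0.2, -0.1, 0.6]
gripper_width: 0.785
gripper_force: 0.0
```

Emit:
carry_out:
  plan:
    - {"claw": 0.04, "offset": [0, -0.0015, 0], "roll": 0}
    - {"claw": 0.03, "offset": [0, 0, 0], "roll": 0}
    - {"claw": 0.02, "offset": [0, 0, 0], "roll": 0}
    - {"claw": 0.02, "offset": [0, 0, 0], "roll": 0}
    - {"claw": 0.02, "offset": [0, 0, 0], "roll": 0}

```text
time_s: 10.35
ee_pos: [0.4847, -0.058, 0.064]
eef_rot: [[-0.09, 0.996, 0.001], [0.996, 0.09, -0.0], [-0.001, 0.001, -1.0]]
ft_force: [0.7, -0.0, 3.7]
gripper_width: 0.287
gripper_force: 58.7
```

Emit:
carry_out:
  plan:
    - {"claw": 0.02, "offset": [0, 0, 0], "roll": 0}
    - {"claw": 0.02, "offset": [0, 0, 0.002], "roll": 0}

```text
time_s: 10.55
ee_pos: [0.4836, -0.0576, 0.065]
eef_rot: [[-0.09, 0.996, -0.001], [0.996, 0.09, 0.0], [0.0, -0.001, -1.0]]
ft_force: [0.3, -1.2, -1.1]
gripper_width: 0.282
gripper_force: 58.8
```

Gripped on the knob (about 24–26 mm). Lifting 12 cm.

Emit:
carry_out:
  plan:
    - {"claw": 0.02, "offset": [0, 0, 0.008], "roll": 0}
    - {"claw": 0.02, "offset": [0, 0, 0.015], "roll": 0}
    - {"claw": 0.02, "offset": [0, 0, 0.02], "roll": 0}
    - {"claw": 0.02, "offset": [0, 0, 0.02], "roll": 0}
    - {"claw": 0.02, "offset": [0, 0, 0.02], "roll": 0}

```text
time_s: 11.05
ee_pos: [0.4832, -0.0574, 0.1487]
eef_rot: [[-0.09, 0.996, -0.002], [0.996, 0.09, 0.001], [0.001, -0.002, -1.0]]
ft_force: [0.5, -0.7, -0.9]
gripper_width: 0.286
gripper_force: 58.9
```

Emit:
carry_out:
  plan:
    - {"claw": 0.02, "offset": [0, 0, 0.018], "roll": 0}
    - {"claw": 0.02, "offset": [0, 0, 0.012], "roll": 0}
    - {"claw": 0.02, "offset": [0, 0, 0.005], "roll": 0}
    - {"claw": 0.02, "offset": [0, 0, 0], "roll": 0}
    - {"claw": 0.02, "offset": [0, 0, 0], "roll": 0}

```text
time_s: 11.55
ee_pos: [0.4833, -0.0575, 0.1823]
eef_rot: [[-0.09, 0.996, -0.002], [0.996, 0.09, 0.001], [0.001, -0.002, -1.0]]
ft_force: [-0.3, 0.3, -0.3]
gripper_width: 0.282
gripper_force: 58.9
```

```bash
python3 - <<'E'
from h import *
a,_=env.snapshot("scene");b,_=env.snapshot("top")
f=lambda i:cv2.resize(i,(600,300),interpolation=cv2.INTER_CUBIC)
save(np.vstack([f(a[90:250,220:540]),f(b[160:300,200:480])]),"pics/end.png")
E
```

```text
(no output)
```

View pics/end.png

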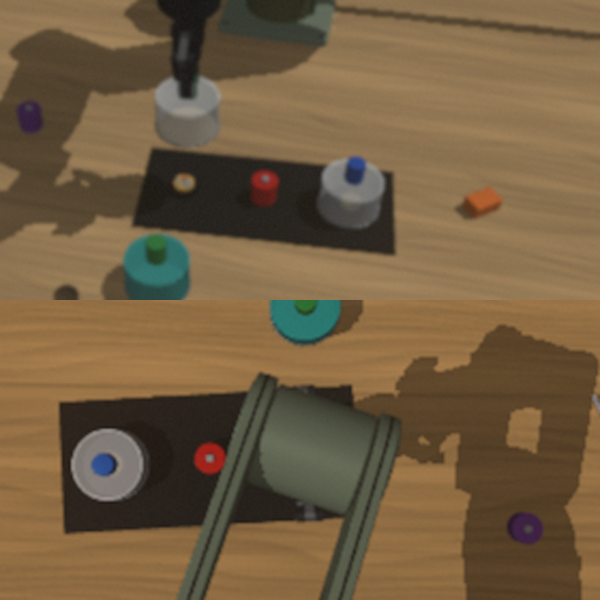

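The cover is held level at (187,110) above the bare movement at (184,183). The red pot stands midway at (265,187) and the blue cover is in place. Holding for over two seconds.

Emit:
carry_out:
  plan:
    - {"claw": 0.02, "offset": [0, 0, 0], "roll": 0}
    - {"claw": 0.02, "offset": [0, 0, 0], "roll": 0}
    - {"claw": 0.02, "offset": [0, 0, 0], "roll": 0}
    - {"claw": 0.02, "offset": [0, 0, 0], "roll": 0}
    - {"claw": 0.02, "offset": [0, 0, 0], "roll": 0}

```text
time_s: 12.15
ee_pos: [0.484, -0.0577, 0.1833]
eef_rot: [[-0.09, 0.996, 0.0], [0.996, 0.09, -0.0], [-0.0, 0.0, -1.0]]
ft_force: [0.7, 0.2, -1.1]
gripper_width: 0.284
gripper_force: 58.9
```

Emit:
carry_out:
  plan:
    - {"claw": 0.02, "offset": [0, 0, 0], "roll": 0}
    - {"claw": 0.02, "offset": [0, 0, 0], "roll": 0}
    - {"claw": 0.02, "offset": [0, 0, 0], "roll": 0}
    - {"claw": 0.02, "offset": [0, 0, 0], "roll": 0}
    - {"claw": 0.02, "offset": [0, 0, 0], "roll": 0}

```text
time_s: 12.65
ee_pos: [0.484, -0.0577, 0.1833]
eef_rot: [[-0.09, 0.996, -0.0], [0.996, 0.09, 0.0], [0.0, -0.0, -1.0]]
ft_force: [0.3, -0.5, -0.7]
gripper_width: 0.281
gripper_force: 58.9
```

Emit:
carry_out:
  plan:
    - {"claw": 0.02, "offset": [0, 0, 0], "roll": 0}
    - {"claw": 0.02, "offset": [0, 0, 0], "roll": 0}
    - {"claw": 0.02, "offset": [0, 0, 0], "roll": 0}
    - {"claw": 0.02, "offset": [0, 0, 0], "roll": 0}
    - {"claw": 0.02, "offset": [0, 0, 0], "roll": 0}

```text
time_s: 13.15
ee_pos: [0.484, -0.0577, 0.1833]
eef_rot: [[-0.09, 0.996, -0.0], [0.996, 0.09, -0.0], [0.0, -0.0, -1.0]]
ft_force: [-0.9, -0.4, -0.9]
gripper_width: 0.28
gripper_force: 58.9
```

Emit:
carry_out:
  plan:
    - {"claw": 0.02, "offset": [0, 0, 0], "roll": 0}
    - {"claw": 0.02, "offset": [0, 0, 0], "roll": 0}
    - {"claw": 0.02, "offset": [0, 0, 0], "roll": 0}
    - {"claw": 0.02, "offset": [0, 0, 0], "roll": 0}
    - {"claw": 0.02, "offset": [0, 0, 0], "roll": 0}

```text
time_s: 13.65
ee_pos: [0.484, -0.0577, 0.1833]
eef_rot: [[-0.09, 0.996, -0.0], [0.996, 0.09, 0.0], [0.0, -0.0, -1.0]]
ft_force: [0.2, 0.7, -1.6]
gripper_width: 0.28
gripper_force: 58.9
```

```bash
python3 -c "
from bench import env
s=env.get_state();print(s['time_s'],s['ee_pos'],s['gripper_force']);print(env.close_job())"
```

```text
13.65 [ 0.48400135 -0.05770166  0.18328577] 58.94002139568329
the job is handed in; nothing more can be done
None
```

The job is handed in at 13.65 s, with no verdict returned: the red pot stands released about 4 mm from midway, and the green-knobbed cover was held still for two seconds about 12 cm above its movement and is still in the fingers.

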